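Refit the bayonet strainer cartridge in the wet grinder's filter box

ROBOT

A 6-joint arm with a two-finger parallel gripper is mounted at the origin on the work surface. World frame = base frame: x ahead of the robot, y to its left, z up, the work surface at z = 0. Lengths are in m, angles in rad, forces in N, time in s.
With the tool pointing down it reaches from about 0.35 to 0.775 m from the base axis. Payload 7.3 kg.
Tool frame: the origin (TCP) lies midway between the tips of the shut fingers; the grasp point (between the pads) lies bot.tcp_to_grasp behind it (bot.tcp_to_grasp is the distance from the TCP to the grasp point, in m); z points along the fingers, y is the line along which they close (so a half turn about z gives the same grasp; the last joint's range is limited). The gripper opens to 92 mm and grips with 3 to 60 N. Pads are 19 mm wide; open, the fingers measure 130 mm over their backs; the gripper's body (75 mm by 190 mm) begins 47 mm behind the grasp point.
Start: joints at [1.103, 0.342, 1.524, -0, 1.275, -0.146], TCP at [0.166, 0.498, 0.227] pointing down, gripper open.
Joint ranges: [-2.53, 2.53], [-0.77, 2.02], [0.04, 2.7], [-1, 4.14], [0.28, 2.66], [-3.11, 3.11]. Speed limits (rad/s): [2.57, 2.57, 3.14, 3.14, 3.14, 3.14].

INTERFACE

Orientations are given as a rotation vector (axis times angle).
In Python, from station import bot gives the robot as it stands.
- The arm moves only by the shell command python3 -m jog 'ROWS' [OPENING] [FORCE]. ROWS is text: rows parted by semicolons, each of 4 numbers parted by spaces: the shift along the tool's x, y, z in m, then the turn about the tool's z in rad. A call has 1 to 20 rows; each row is the pose to reach, as a shift and turn from the pose commanded when the call began, along the tool's axes at that moment; what a row does not reach only later rows make up. A row lasts 1/12 s, in which the tool goes at most 41.7 mm and 7.16 degrees, less where a joint would pass 70% of its speed; a pose out of reach is approached as far as the arm can. A call with a gripper value outside its range is refused whole. OPENING is the closure, from -1 (fully open) to 1 (shut), set as the call begins (- or left out, the last holds). The fingers move at their own pace and stop on an object; FORCE is the grip in N (left out, the last holds). Time passes only in rows, so rows that repeat a pose let the fingers close. It gives the time, the measured TCP pose, the force, the opening and the grip force at its end, in the units of the state.
- bot.read_state(): the state, without advancing time (a new reading comes with each control period).
- bot.snapshot(name): name is "scene" or "top" or "wrist"; returns the picture (420x560x3 uint8, blue, green, red); there is no depth.
- bot.calibration(name): a dict with "fx", "fy", "cx", "cy" (pixels), "R" (3x3) and "t" (3): a world point X has camera coordinates R X + t. Camera axes: x right, y down, z forward; pixel columns grow to the right and rows downward; lengths in m; the calibration is good to about 2 mm. A picture is of the moment at which its call begins: read the wrist's pose just before it. calibration takes no time and is no camera call; for the wrist camera it gives the pose at the moment of the call.
- bot.finish_job(): hands the job in; it is judged then, once.
The state is a dict: "t": time; "joints": joint angles; "dq": joint speeds; "effort": joint torques, N m; "eef_pos": TCP position; "tool_rot": TCP orientation; "force": force on the tool from outside, world axes, zero at the start; "moment": the same for the moment, N m; "gripper_width": opening from 0.0 (shut) to 1.0 (fully open); "gripper_force": force on a finger pad.
Only numpy, scipy, OpenCV 4.12 (cv2) and the standard library are available. Lean on these libraries where they do the work, as an engineer would, in place of code of your own. Each camera call takes 0.05 s, during which the arm holds its last target. There are 200 camera calls.

TASK

Pick the strainer cartridge out of the drip tray by its upright grip bar, set it in the round mouth of the filter box, turn it until its two lugs find the slots, push it down against the spring and twist it clockwise to the stop, then let go. The slots are not exactly where the box suggests, so feel for them; press and twist gently, never with more than about 50 newtons on the lugs, and leave everything else on the bench where it is.

Things in the scene. Friction and masses are not known exactly. Their poses are not given: they have to be found in the camera images.
- cartridge: Strainer cartridge, 80 mm tall, 0.15-0.3 kg, upright in the drip tray. Origin: centre of its underside, z up. Grey barrel, radius 21 mm (tapered to 16 mm over the lowest 7 mm), up to 40 mm height; black flange, radius 30 mm, from 40 to 46 mm; above it the grip bar. Half a turn about z makes no difference.
- lugs (a point): On the cartridge's axis at the height of its lugs' lower faces, 24 mm above its underside; axes as the cartridge. Two lugs, at +x and -x, each 11 mm wide (y), 6 mm high, reaching out to 28 mm radius.
- grip (a point): Where to grip the cartridge: on its axis, 66 mm above its underside; axes as the cartridge. The upright black bar is 46 mm long (x, in line with the lugs), 14 mm wide (y), from 46 mm to 80 mm above the underside.
- filter_box: Filter box: fixed grey steel box 170 mm (x) by 130 mm (y), its deck 84 mm high, with the steel bayonet collar upright at its centre (outer radius 37 mm, top 95 mm high). Origin: centre of its underside. Its yaw is within 0.4 rad of zero.
- mouth (a point): Centre of the collar's mouth, level with the lip's top, 95 mm above the bench; axes as the filter box. Lip 6 mm thick, round opening of radius 23 mm, with two slots 14 mm wide on opposite sides. They lie roughly along the box's +x and -x, but up to 0.5 rad off either way (not measured): see them from above, or turn the cartridge, its lugs resting lightly on the lip, until they drop in.
- seated (a point): Where the cartridge's underside is when locked: on the mouth's axis, 36 mm below the lip's top. Going down from lugs resting on the lip (underside 24 mm below it): sprung plate met after 6 mm (4 N, then 0.6 N per mm); lugs clear below the lip after 12 mm; flange hits the lip (hard bottom) after 16 mm. Twist at 13 to 16 mm. On release the spring lifts the lugs against the lip's underside.
- valve_ring (a joint): Angle (rad) of the ring inside the collar whose forks the lugs drop into and carry round: 0 at the slots, growing clockwise seen from above, 0.85 at the hard stop. The lugs have 0.055 rad of play either way in the forks. It turns with about 0.12 N m of friction plus the lugs' rubbing, 0.1 to 0.3 N m in all; at the stop 0.5 N m is plenty (1 N m loads the lugs with over 40 N, counted with the push).
- drip_tray: The drip tray the cartridge stands in: fixed low aluminium tray 170 mm (x) by 130 mm (y), walls 14 mm high, floor 4 mm thick. Origin: centre of its underside.
- stone_grey: Bystander: grey whetstone 60 x 180 x 25 mm lying on the bench. Origin: centre of its underside.
- stone_brown: Bystander: red-brown whetstone 75 x 150 x 50 mm. Origin: centre of its underside.
- knife_long: Bystander: long knife with a pale wooden handle, about 340 mm long, lying flat. Origin: front end of the handle, on the bench.
- knife_short: Bystander: short knife with a black handle, about 280 mm long, lying flat. Origin: front end of the handle, on the bench.
- oil_bottle: Bystander: amber honing oil bottle, 42 mm across, 120 mm tall. Origin: centre of its underside.
- stone_box: Bystander: cardboard box 55 x 120 x 40 mm. Origin: centre of its underside.
- spent_strainer: Bystander: small spent strainer without lugs or grip bar, 36 mm across, 49 mm tall. Origin: centre of its underside.
Mind the look-alikes: they are no part of the job. Leave any blue or yellow look-alike of the cartridge alone.

How it is judged:
By the outcome, as a careful person would: the job done as asked, in the order asked, and still so for the second after the job is handed in, with the robot touching nothing.
It also fails if it takes over 72 s, if anything falls off the work surface, if the arm or the gripper's body presses on something with over 40 N, if the wrist force passes 120 N, or if a joint passes its speed limit or range.

## Working session

There is one attempt and no reset: what is moved stays moved. The work goes in short steps, Python scripts to look and compute and a shell command to move; the robot and the scene stay as the last step left them, time stands still between calls to the robot, and variables do not carry over. Pictures are saved under pics/ and viewed, at most 10 in all, crops included, and the job is handed in when it is done.

```bash
mkdir -p pics; ls
python3 - <<'E'
from station import bot
import cv2
for n in("top","scene"):
    cv2.imwrite(f"pics/{n}0.png",bot.snapshot(n))
    c=bot.calibration(n); print(n,c)
print(bot.tcp_to_grasp,bot.read_state())
E
```

```text
pics
top {'fx': 456.17919841329217, 'fy': 456.17919841329217, 'cx': 281.17137113401964, 'cy': 206.35808993207218, 'R': array([[-0.02713788, -0.99962827,  0.00261909],
       [-0.98526486,  0.02630515, -0.1690006 ],
       [ 0.16886888, -0.00716681, -0.98561247]]), 't': array([0.02707119, 0.55653903, 1.10623202])}
scene {'fx': 527.8939163612868, 'fy': 527.8939163612868, 'cx': 289.84937034354056, 'cy': 209.64374160608932, 'R': array([[-0.37488539,  0.92692371, -0.01653434],
       [ 0.65062956,  0.25035217, -0.7169414 ],
       [-0.66041057, -0.27952859, -0.69693733]]), 't': array([ 0.20491876, -0.28121126,  1.69152337])}
0.0188 {'t': 0.1, 'joints': array([ 1.10300118e+00,  3.42636971e-01,  1.52488302e+00,  2.18535298e-05,
        1.27540175e+00, -1.46017510e-01]), 'dq': array([ 7.10256852e-04, -1.74276788e-03, -3.12761274e-03,  1.41174525e-03,
        6.73467086e-05,  3.19208973e-04]), 'effort': array([ 1.88925544e-03, -4.32000196e+01, -2.44694388e+01,  7.20061641e-02,
        5.25072974e-02, -6.09153312e-05]), 'eef_pos': array([0.16585703, 0.49774919, 0.22613623]), 'tool_rot': array([-5.03211615e-01, -3.10060166e+00,  1.97998302e-03]), 'force': array([-0.42238714, -0.59178846,  0.24693004]), 'moment': array([-0.00079067,  0.04860229, -0.01017815]), 'gripper_force': 0.0, 'gripper_width': 1.0013877459837293}
```

View pics/top0.png

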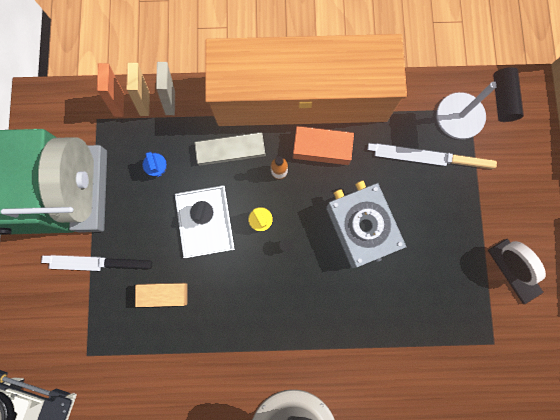

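View pics/scene0.png

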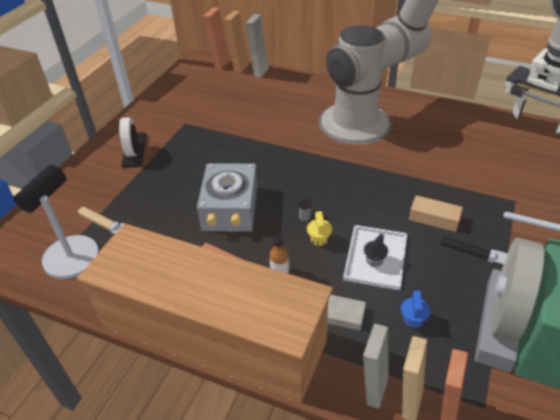

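The top view shows the cartridge (black) in the tray near (202,212), the filter box collar near (367,224), and blue and yellow decoys at (154,163) and (261,219). The scene view agrees. Next: cast rays and enlarge both spots.

```bash
cat > h.py <<'E'
from station import bot
import numpy as np, cv2
from scipy.spatial.transform import Rotation as Ro
def ray(c,uv,z):
    R=np.array(c["R"]);t=np.array(c["t"]);C=-R.T@t
    d=R.T@np.array([(uv[0]-c["cx"])/c["fx"],(uv[1]-c["cy"])/c["fy"],1.])
    return C+d*(z-C[2])/d[2]
def totool(p,zturn=None):
    "world target (TCP) -> shift in tool axes"
    s=bot.read_state(); R=Ro.from_rotvec(s["tool_rot"]).as_matrix()
    return R.T@(np.array(p)-s["eef_pos"])
def yawx():
    R=Ro.from_rotvec(bot.read_state()["tool_rot"]).as_matrix()
    return np.arctan2(R[1,0],R[0,0]),np.arctan2(R[1,1],R[0,1])
E
python3 - <<'E'
from h import *
im=cv2.imread("pics/top0.png");c=bot.calibration("top")
print("cart flange",ray(c,(202,212),.05),"mouth",ray(c,(368,224),.095))
print(yawx())
a=cv2.resize(im[180:265,165:245],None,fx=5,fy=5,interpolation=2)
b=cv2.resize(im[180:265,325:405],None,fx=5,fy=5,interpolation=2)
cv2.imwrite("pics/crop0.png",np.hstack([a,b]))
E
```

```text
cart flange [0.54752732 0.21164295 0.05      ] mouth [ 0.50023322 -0.19541003  0.095     ]
(np.float64(2.819808502390054), np.float64(1.2490124564166596))
```

View pics/crop0.png

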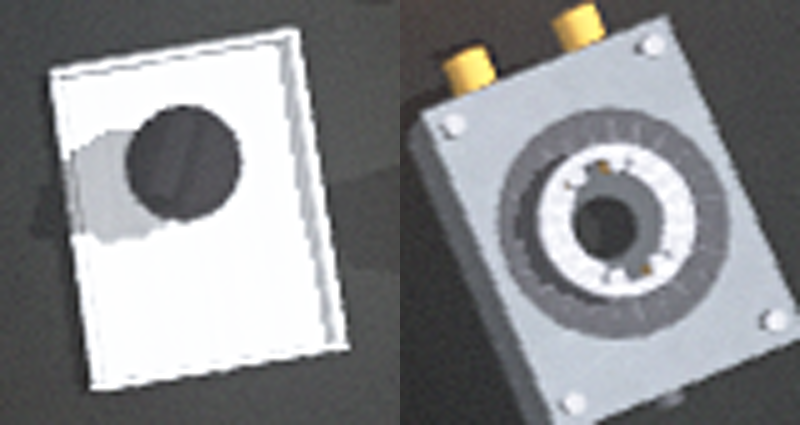

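Flange centre is at about (201.8,212.6) px with the bar running roughly along image rows. The collar centre is at about (368.4,223.8), with slots near the orange marks. Going above the cartridge for a wrist look.

Run:
```python
from h import *
print(totool([.5475,.2116,.24]))
```

```text
[-0.45254872 -0.15078183 -0.01376284]
```

```bash
python3 -m jog '-.452 -.151 -.014 0;-.452 -.151 -.014 0;-.452 -.151 -.014 0;-.452 -.151 -.014 0;-.452 -.151 -.014 0;-.452 -.151 -.014 0;-.452 -.151 -.014 0;-.452 -.151 -.014 0;-.452 -.151 -.014 0;-.452 -.151 -.014 0;-.452 -.151 -.014 0;-.452 -.151 -.014 0;-.452 -.151 -.014 0;-.452 -.151 -.014 0;-.452 -.151 -.014 0;-.452 -.151 -.014 0'
python3 - <<'E'
from h import *
c=bot.calibration("wrist");im=bot.snapshot("wrist");cv2.imwrite("pics/w1.png",im)
np.save("w1.npy",c,allow_pickle=True);print(c,yawx(),bot.read_state()["joints"])
X=np.array([.5475,.2116,.05]);p=np.array(c["R"])@X+c["t"];print(p[:2]/p[2]*c["fx"]+[c["cx"],c["cy"]])
E
```

```text
t: 1.43
eef_pos: [0.546, 0.2129, 0.2407]
tool_rot: [-0.501, -3.101, -0.0]
force: [0.1, 0.0, 0.3]
gripper_width: 1.001
gripper_force: 0.0
{'fx': 302.02172492301594, 'fy': 302.02172492301594, 'cx': 277.77663102926346, 'cy': 206.38451343989047, 'R': array([[ 0.31547252,  0.94893389,  0.00124746],
       [ 0.90468705, -0.30115891,  0.30140448],
       [ 0.28638861, -0.09395627, -0.95349556]]), 't': array([-0.37559624, -0.47110118,  0.26844307])} (np.float64(2.821569432936201), np.float64(1.2507730615484471)) [ 2.40980101e-01  4.45758468e-01  1.32419099e+00  2.91632592e-04
  1.37182199e+00 -1.00985065e+00]
[276.07245943 185.74786636]
```

View pics/w1.png

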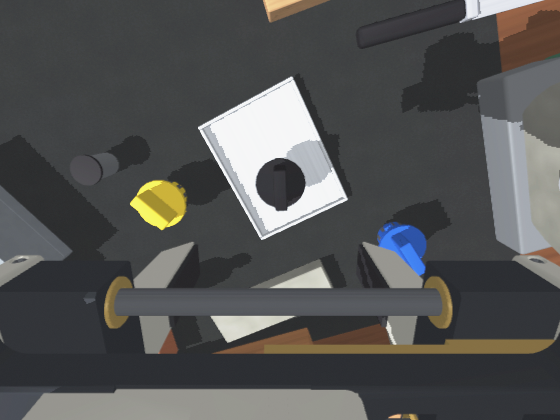

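The flange circle is centred near (280,183), with the bar running almost straight up and down in the image, i.e. along tool x. Measuring it by mask.

Run:
```python
from h import *
c=np.load("w1.npy",allow_pickle=True).item();im=cv2.imread("pics/w1.png");g=im.max(2)
sub=g[150:220,245:320]
n,l,st,ce=cv2.connectedComponentsWithStats((sub<70).astype(np.uint8));k=1+st[1:,4].argmax();print(st[k],ce[k]+[245,150])
cn=max(cv2.findContours((l==k).astype(np.uint8),0,2)[0],key=cv2.contourArea)+np.array([245,150]);(u,r)=cv2.minEnclosingCircle(cn);print("circle",u,r)
print("flange",ray(c,u,.05))
print(np.sort(sub[l==k])[::200])
cv2.imwrite("pics/w1c.png",cv2.resize(cv2.convertScaleAbs(im[150:220,245:320],alpha=4,beta=-60),None,fx=8,fy=8,interpolation=0))
```

```text
[  11    8   49   52 1858] [280.23573735 182.83423036]
circle (281.5, 183.5) 25.894113540649414
flange [0.54693899 0.21854969 0.05      ]
[36 44 45 45 59 61 61 62 63 64]
```

View pics/w1c.png

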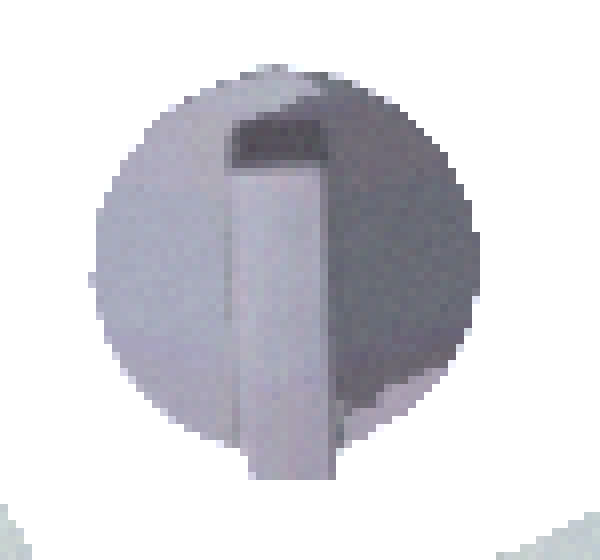

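Run:
```python
from h import *
c=np.load("w1.npy",allow_pickle=True).item()
a=ray(c,(279.3,170.5),.084);b=ray(c,(280.9,209.5),.084)
print(a,b,(a+b)/2,np.linalg.norm(a-b),np.arctan2(*(a-b)[1::-1]),yawx(),"flange",ray(c,(280.2,181.8),.05))
m=(a+b)/2;s=totool([m[0],m[1],.070-bot.tcp_to_grasp]);print(s)
```

```text
[0.52517379 0.22279383 0.084     ] [0.56672548 0.21089616 0.084     ] [0.54594964 0.21684499 0.084     ] 0.04322148625058455 2.8627200861176414 (np.float64(2.821569432936201), np.float64(1.2507730615484471)) flange [0.54450343 0.21773539 0.05      ]
[0.00124992 0.00363242 0.18967537]
```

Bar centre (0.546,0.217), yaw 2.863; length 43 mm against 46, plausible. Descending with half-open fingers.

```bash
python3 -m jog '.001 .0035 .06 -.041;.001 .0035 .10 -.041;.001 .0035 .13 -.041;.001 .0035 .155 -.041;.001 .0035 .172 -.041;.001 .0035 .183 -.041;.001 .0035 .188 -.041;.001 .0035 .188 -.041;.001 .0035 .188 -.041' 0 30
python3 -c "
from h import *
print(totool([.546,.2168,.053]),yawx(),bot.read_state()['force'])"
```

```text
t: 2.23
eef_pos: [0.5479, 0.2161, 0.054]
tool_rot: [0.438, 3.109, 0.001]
force: [-0.3, 0.3, -0.4]
gripper_width: 0.503
gripper_force: 0.0
[0.00200945 0.00018365 0.00097166] (np.float64(2.8613820592944625), np.float64(1.290587839408735)) [-0.28302298  0.34941432 -0.40804283]
```

```bash
python3 -m jog '.002 0 0 0;.002 0 0 0;.002 0 0 0;.002 0 0 0;.002 0 0 0;.002 0 0 0' 1 40 && python3 -m jog '0 0 -.02 0;0 0 -.05 0;0 0 -.09 0;0 0 -.13 0;0 0 -.15 0;0 0 -.15 0'
python3 - <<'E'
from h import *
s=bot.read_state();print(s["force"],s["joints"],yawx())
print(totool([.5,-.1954,.24]))
# box yaw from top crop edges
c=bot.calibration("top")
f=lambda x,y:ray(c,((x-400)/5+325,y/5+180),.084)
for p,q in(((422,113),(668,15)),((668,15),(800,300))):
  d=f(*q)-f(*p);print(np.arctan2(d[1],d[0]))
E
```

```text
t: 2.73
eef_pos: [0.5455, 0.2161, 0.053]
tool_rot: [0.44, 3.11, 0.0]
force: [-0.4, -0.1, 1.7]
gripper_width: 0.152
gripper_force: 40.0
t: 3.23
eef_pos: [0.5477, 0.2167, 0.2083]
tool_rot: [0.438, 3.102, 0.006]
force: [0.6, 0.8, -2.2]
gripper_width: 0.151
gripper_force: 40.0
[ 0.62619461  0.79554215 -2.17019653] [ 2.46618141e-01  4.67986934e-01  1.37928885e+00  6.43897364e-05
  1.28440270e+00 -1.04345093e+00] (np.float64(2.860825987473229), np.float64(1.2900727068755755))
[-0.06865643 -0.40898218 -0.03322451]
-1.215527239229918
-2.7738842135679636
```

Box yaw is about 0.36. Carrying the cartridge to a spot where the wrist camera looks straight down on the mouth, turning on the way.

```bash
python3 -c "
from h import *
print(totool([.573,-.168,.20]))"
```

```text
[-0.13086194 -0.36263232  0.00754221]
```

```bash
python3 -m jog '-.131 -.363 .007 -.64;-.131 -.363 .007 -.64;-.131 -.363 .007 -.64;-.131 -.363 .007 -.64;-.131 -.363 .007 -.64;-.131 -.363 .007 -.64;-.131 -.363 .007 -.64;-.131 -.363 .007 -.64;-.131 -.363 .007 -.64;-.131 -.363 .007 -.64;-.131 -.363 .007 -.64;-.131 -.363 .007 -.64;-.131 -.363 .007 -.64;-.131 -.363 .007 -.64;-.131 -.363 .007 -.64;-.131 -.363 .007 -.64'
python3 - <<'E'
from h import *
c=bot.calibration("wrist");im=bot.snapshot("wrist");cv2.imwrite("pics/w2.png",im)
np.save("w2.npy",c,allow_pickle=True)
s=bot.read_state();print(s["eef_pos"],yawx(),s["force"],s["joints"])
X=np.array([.5002,-.1954,.095]);p=np.array(c["R"])@X+c["t"];u,v=p[:2]/p[2]*c["fx"]+[c["cx"],c["cy"]];print(u,v)
u,v=int(u),max(int(v),70)
cr=cv2.resize(im[v-70:v+70,u-70:u+70],None,fx=4,fy=4,interpolation=2)
cv2.imwrite("pics/w2c.png",cr);print(u-70,v-70)
E
```

```text
t: 4.57
eef_pos: [0.5707, -0.1678, 0.1957]
tool_rot: [0.564, -3.091, -0.0]
force: [0.7, -0.5, -2.8]
gripper_width: 0.151
gripper_force: 40.0
[ 0.57070529 -0.16797961  0.19579852] (np.float64(-2.780859067962722), np.float64(1.931529914338036)) [ 0.860606    0.11427944 -1.75565853] [-4.15096771e-01  4.94327877e-01  1.37079943e+00  1.27587050e-04
  1.27635775e+00 -2.34666370e+00]
274.90475813815186 118.5608934228347
204 48
```

View pics/w2c.png

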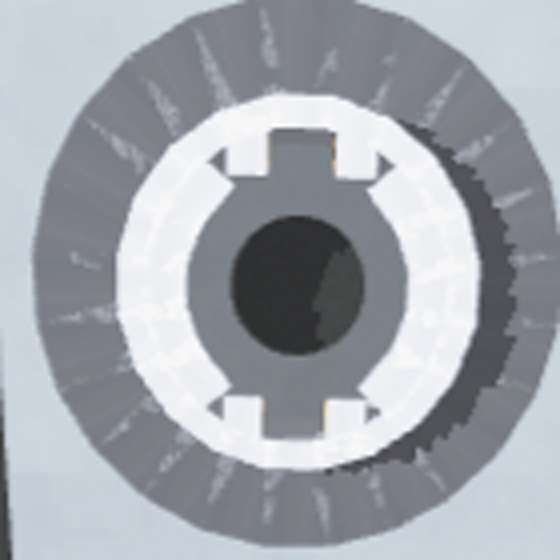

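Clear view of the lip, crop centre about (299,282). The slots are at the top (302,150) and bottom (295,420), almost in line with tool x.

Run:
```python
from h import *
c=np.load("w2.npy",allow_pickle=True).item();im=cv2.imread("pics/w2.png")
P=lambda x,y,z=.095:ray(c,(204+x/4-.4,48+y/4-.4),z)
L,R,T,B=P(118,282),P(480,282),P(299,95),P(299,470)
print(L,R,T,B,np.linalg.norm(L-R),np.linalg.norm(T-B)); print("mid",(L+R)/2,(T+B)/2)
Li,Ri=P(188,282),P(410,282);print("inner",(Li+Ri)/2,np.linalg.norm(Li-Ri))
d=P(302.5,150)-P(295,420);y=np.arctan2(d[1],d[0]);print("slot yaw",y%(2*np.pi),"tool",yawx()[0]%(2*np.pi))
m=((L+R)+(T+B))/4
s=bot.read_state();print("shift",totool([m[0],m[1],.15]))
```

```text
[ 0.5119626  -0.22765417  0.095     ] [ 0.48575821 -0.15809683  0.095     ] [ 0.46585675 -0.2053356   0.095     ] [ 0.53517845 -0.1791731   0.095     ] 0.07432962792911339 0.07409436428163925
mid [ 0.49886041 -0.1928755   0.095     ] [ 0.5005176  -0.19225435  0.095     ]
inner [ 0.49886129 -0.19287784  0.095     ] 0.045583362653367
slot yaw 3.4735051856678023 tool 3.502326239216864
shift [0.07513063 0.00206246 0.04578635]
```

Diameter 74 mm matches the collar; slot yaw 3.474. Moving over the mouth.

```bash
python3 -m jog '.035 .002 0 .029;.065 .002 0 .029;.075 .002 .01 .029;.075 .002 .03 .029;.075 .002 .042 .029;.075 .002 .042 .029;.075 .002 .042 .029;.075 .002 .042 .029'
python3 -c "
from h import *
s=bot.read_state();print(totool([.4997,-.1926,.13]),yawx()[0]%6.2832,s['force'],s['moment'],s['eef_pos'])"
```

```text
t: 5.28
eef_pos: [0.5003, -0.1935, 0.1546]
tool_rot: [-0.517, 3.098, -0.001]
force: [-0.6, -0.1, -1.3]
gripper_width: 0.152
gripper_force: 40.0
[0.00033083 0.00108529 0.02459413] 3.4724419691419928 [-0.57959609 -0.12011013 -1.31053129] [ 0.04616785  0.03415782 -0.03375035] [ 0.50033242 -0.19350235  0.15459562]
```

```bash
python3 -m jog '0 .001 .004 0;0 .001 .009 0;0 .001 .014 0;0 .001 .019 0;0 .001 .024 0;0 .001 .028 0;0 .001 .03 0;0 .001 .03 0'
python3 -c "
from h import *
s=bot.read_state();print(totool([.4997,-.1926,.12]),yawx()[0]%6.2832,s['force'],s['moment'])"
```

```text
t: 5.95
eef_pos: [0.4991, -0.1925, 0.123]
tool_rot: [0.516, -3.098, -0.001]
force: [-0.2, -0.5, -2.9]
gripper_width: 0.144
gripper_force: 40.0
[-0.00054153 -0.0002837   0.0030379 ] 3.4717086710965104 [-0.22038867 -0.49982133 -2.89634709] [ 0.01855029 -0.00457901 -0.02420457]
```

In the bore without contact. Lowering toward the slots, watching force.

```bash
python3 -m jog '0 0 .002 0;0 0 .004 0;0 0 .006 0;0 0 .007 0;0 0 .007 0'
python3 -c "
from h import *
s=bot.read_state();print(yawx()[0]%6.2832,s['force'],s['moment'])"
```

```text
t: 6.37
eef_pos: [0.4994, -0.1927, 0.1166]
tool_rot: [-0.516, 3.099, -0.0]
force: [0.5, -1.3, -1.9]
gripper_width: 0.148
gripper_force: 40.0
3.4717143999125026 [ 0.52375701 -1.2528976  -1.94140936] [-0.13243462  0.01114196 -0.0163155 ]
```

The lugs are in the slots (3 mm below rest, no reaction). Pushing down to the twist depth.

```bash
python3 -m jog '0 0 .002 0;0 0 .004 0;0 0 .006 0;0 0 .008 0;0 0 .009 0;0 0 .010 0;0 0 .010 0'
python3 -c "
from h import *
s=bot.read_state();print(yawx()[0]%6.2832,s['force'],s['moment'],s['eef_pos'])"
```

```text
t: 6.95
eef_pos: [0.4996, -0.1927, 0.1071]
tool_rot: [-0.516, 3.098, -0.001]
force: [0.1, 0.2, 6.2]
gripper_width: 0.152
gripper_force: 40.0
3.47180538988163 [0.08667123 0.16836128 6.18164018] [ 0.07875565  0.16822621 -0.02769153] [ 0.49962655 -0.19271074  0.10705708]
```

Spring force of about 8 N matches 13 mm depth. Going 1.5 mm deeper, then a first gentle twist (clockwise is +tool z).

```bash
python3 -m jog '0 0 .001 0;0 0 .0017 0;0 0 .0017 .03;0 0 .0017 .07;0 0 .0017 .11;0 0 .0017 .15;0 0 .0017 .19;0 0 .0017 .2'
python3 -c "
from h import *
s=bot.read_state();print(yawx()[0]%6.2832,s['force'],s['moment'],s['eef_pos'])"
```

```text
t: 7.62
eef_pos: [0.4998, -0.1937, 0.1056]
tool_rot: [-0.202, 3.134, -0.003]
force: [-1.4, -4.8, 5.5]
gripper_width: 0.15
gripper_force: 40.0
3.2706501508271444 [-1.44385653 -4.75442756  5.45418886] [-0.75253793  0.23700557  0.21539335] [ 0.4997528  -0.1936573   0.10559835]
```

```bash
python3 -m jog '0 -.0003 0 .04;0 -.0005 0 .09;0 -.0005 0 .14;0 -.0005 0 .19;0 -.0005 0 .24;0 -.0005 0 .29;0 -.0005 0 .34;0 -.0005 0 .39;0 -.0005 0 .44;0 -.0005 0 .45'
python3 -c "
from h import *
s=bot.read_state();print(yawx()[0]%6.2832,s['force'],s['moment'],s['eef_pos'])"
```

```text
t: 8.45
eef_pos: [0.4998, -0.1934, 0.1056]
tool_rot: [0.502, 3.1, -0.001]
force: [-0.2, -2.1, 6.1]
gripper_width: 0.149
gripper_force: 40.0
2.8203848010433683 [-0.19017344 -2.1331341   6.07892704] [-0.35039567  0.15419209  0.22446102] [ 0.49981084 -0.19344779  0.10556071]
```

```bash
python3 -m jog '0 0 0 .04;0 0 0 .08;0 0 0 .12;0 0 0 .15;0 0 0 .17;0 0 0 .18;0 0 0 .18'
python3 -c "
from h import *
s=bot.read_state();print(yawx()[0]%6.2832,s['force'],s['moment'])"
python3 -m jog '0 0 0 .01;0 0 0 .02;0 0 0 .03;0 0 0 .03'
python3 -c "
from h import *
s=bot.read_state();print(yawx()[0]%6.2832,s['force'],s['moment'])"
```

```text
t: 9.03
eef_pos: [0.4999, -0.1933, 0.1056]
tool_rot: [0.776, 3.043, -0.001]
force: [-0.3, -1.5, 6.3]
gripper_width: 0.148
gripper_force: 40.0
2.6423780846181693 [-0.30311701 -1.53905469  6.33605874] [-0.26711315  0.06791766  0.15695906]
t: 9.37
eef_pos: [0.4999, -0.1933, 0.1056]
tool_rot: [0.821, 3.031, -0.001]
force: [-0.5, -1.5, 5.2]
gripper_width: 0.153
gripper_force: 40.0
2.612475019712317 [-0.47489304 -1.47944574  5.19235217] [-0.30827217  0.08513932  0.10502796]
```

Not at the stop yet. Creeping on in hundredths.

```bash
for i in 1; do python3 -m jog '0 0 0 .01;0 0 0 .02;0 0 0 .02;0 0 0 .02'; done
python3 -c "
from h import *
s=bot.read_state();print(yawx()[0]%6.2832,s['force'],s['moment'])"
python3 -m jog '0 0 0 .01;0 0 0 .02;0 0 0 .02;0 0 0 .02'
python3 -c "
from h import *
s=bot.read_state();print(yawx()[0]%6.2832,s['force'],s['moment'])"
```

```text
t: 9.7
eef_pos: [0.4999, -0.1933, 0.1056]
tool_rot: [0.851, 3.023, -0.0]
force: [0.6, -0.1, 5.3]
gripper_width: 0.151
gripper_force: 40.0
2.592886869457492 [ 0.56598756 -0.11880803  5.3018889 ] [-0.26754578  0.05667293  0.09736384]
t: 10.03
eef_pos: [0.4999, -0.1933, 0.1056]
tool_rot: [0.881, 3.014, -0.0]
force: [-0.5, -0.4, 5.6]
gripper_width: 0.155
gripper_force: 40.0
2.57289883920729 [-0.52472737 -0.42970252  5.63012652] [-0.20550544  0.08193235  0.14595123]
```

```bash
python3 -m jog '0 0 0 .01;0 0 0 .02;0 0 0 .02;0 0 0 .02'
python3 -c "
from h import *
s=bot.read_state();print(yawx()[0]%6.2832,s['force'],s['moment'])"
python3 -m jog '0 0 0 .01;0 0 0 .02;0 0 0 .02;0 0 0 .02'
python3 -c "
from h import *
s=bot.read_state();print(yawx()[0]%6.2832,s['force'],s['moment'])"
```

```text
t: 10.37
eef_pos: [0.4999, -0.1933, 0.1056]
tool_rot: [0.911, 3.005, -0.0]
force: [-0.4, -1.8, 6.0]
gripper_width: 0.149
gripper_force: 40.0
2.553196296918907 [-0.36206629 -1.84909428  6.04226235] [-0.25564051  0.04496656  0.23685534]
t: 10.7
eef_pos: [0.5, -0.1933, 0.1056]
tool_rot: [0.939, 2.996, -0.001]
force: [-0.3, -1.5, 5.9]
gripper_width: 0.15
gripper_force: 40.2
2.5339807999669337 [-0.25363736 -1.45169496  5.88230897] [-0.195912    0.06155493  0.59986984]
```

Stop reached: the moment rises to 0.6 N m. Unloading slightly, easing up 2 mm, releasing and backing off.

```bash
python3 -m jog '0 0 -.001 -.012;0 0 -.002 -.012;0 0 -.002 -.012'
python3 -c "
from h import *
s=bot.read_state();print(yawx()[0]%6.2832,s['force'],s['moment'])"
python3 -m jog '0 0 0 0;0 0 0 0;0 0 0 0;0 0 0 0' 0
python3 -m jog '0 0 -.01 0;0 0 -.03 0;0 0 -.06 0;0 0 -.10 0;-.03 0 -.13 0;-.05 0 -.13 0;-.05 0 -.13 0;-.05 0 -.13 0'
python3 - <<'E'
from h import *
c=bot.calibration("wrist");im=bot.snapshot("wrist");t=bot.snapshot("top");s=bot.snapshot("scene")
np.save("w3.npy",c,allow_pickle=True)
X=np.array([.4999,-.193,.12]);p=np.array(c["R"])@X+c["t"];u,v=p[:2]/p[2]*c["fx"]+[c["cx"],c["cy"]];print(u,v)
cv2.imwrite("pics/w3.png",cv2.hconcat([cv2.resize(im,(400,300)),cv2.resize(t,(400,300))]))
cv2.imwrite("pics/w3f.png",im)
E
```

```text
t: 10.95
eef_pos: [0.4998, -0.1932, 0.1069]
tool_rot: [0.924, 3.002, 0.0]
force: [2.9, -1.4, 0.1]
gripper_width: 0.152
gripper_force: 40.0
2.544416911487615 [ 2.8689832 -1.406243   0.1405143] [-0.43058539 -0.44402681  0.38654378]
t: 11.28
eef_pos: [0.499, -0.1927, 0.1067]
tool_rot: [-0.925, -3.001, -0.001]
force: [-0.1, -1.2, -0.6]
gripper_width: 0.392
gripper_force: 0.0
t: 11.95
eef_pos: [0.5408, -0.2213, 0.2372]
tool_rot: [-0.926, -3.002, -0.0]
force: [0.2, 0.5, 0.5]
gripper_width: 0.497
gripper_force: 0.0
277.0821233155477 149.5831435426981
```

View pics/w3f.png

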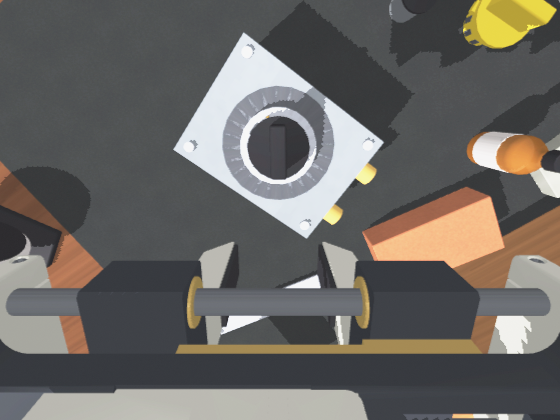

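View pics/w3.png

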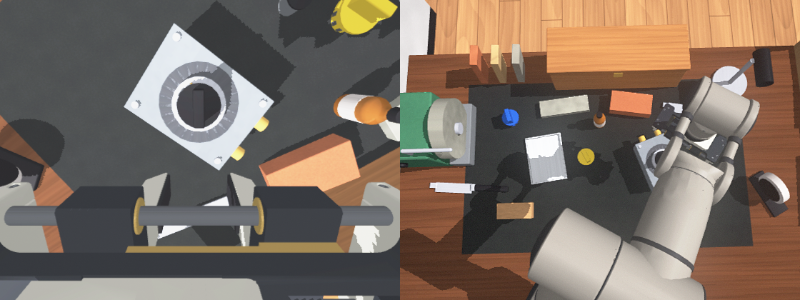

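The wrist view shows the cartridge centred in the collar at about (278,146). Its bar is still in line with the tool at the stop angle, and everything else is in place. Handing in.

```bash
python3 -c "
from station import bot
print(bot.finish_job())"
```

```text
the job is handed in; nothing more can be done
None
```

The cartridge is seated in the filter box, twisted clockwise to the stop (about 0.6 N m felt there) and released, and the job was handed in at about 12 s with the gripper clear; the hand-in call returned no verdict.

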